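Hang a slide basket in the drying rail and latch it

TASK

Pick up the basket of microscope slides that has a trolley block and grip tab on top, bring its block into the open end of the raised rail, and slide it along until it snaps past the spring latch and stays held against the sprung buffer, then let go. Keep it upright, do not force it in the rail or ram the buffer to the end of its travel, and leave the other things on the bench where they are.

Things in the scene. Friction and masses are not known exactly. Their poses are not given: they have to be found in the camera images.
- hanger: the slide basket to hang, 0.18 to 0.35 kg, standing on the bench. Steel basket 86 (x) x 40 (y) x 66 mm tall, above it a stem 22 (x) x 8 (y) mm up to 85 mm, then a grey trolley block, then a grey grip tab. Origin at the centre of its underside, z up, x along its length; the same both ways round
- hanger_head (a point): centre of the trolley block (40 mm in x, 22 mm in y, 14 mm in z; it spans 85 to 99 mm above the hanger's underside, this point 92 mm above it); axes as the hanger
- hanger_tab (a point): point in the grip tab to pinch across its 10 mm thickness (along y); the tab is 30 mm long (x) and spans 99 to 152 mm above the hanger's underside, this point 134 mm above it
- rail: fixed aluminium rail on four legs (38 to 46 mm to each side), 270 mm long, closed at the far end. Origin on the bench under the open mouth; x runs from the mouth inwards, z up. Channel inside 25 mm wide, its floor lips 150 and its roof 167 mm above the bench; a 15 mm slot runs along the roof (for the tab) and the floor (for the stem). Top of rail 171 mm, of the flared mouth 177 mm up
- rail_mouth (a point): centre of the open mouth, 158.5 mm above the bench; axes as the rail (x inwards). The first 16 mm are flared by 4.5 mm to each side, up and down. The block rides inside on the floor lips, the basket hanging below the rail, its underside 65 mm above the bench
- rail_end (a point): closed end of the channel, 270 mm in. Before it an adjustable stop, NOT measured, differs each time: its buffer face is 150 to 225 mm in from the mouth. 37.5 mm before that face is the square back of a spring latch, a wedge on the +y wall reaching 6 mm into the channel: 1 to 5 N to push past, then some drag. It snaps in behind the 40 mm block and holds it
- buffer (a joint): how far the spring buffer in the rail is pushed in, m: 0 free, 0.006 end of travel. It resists with 2 N at first and 2 N more per mm: 7 N at 2.5 mm, where the latch can snap in behind the block; 13 N at 5.5 mm, too far. A push of 9 to 11 N in all seats it well. A latched hanger leaves it at about 0.002 to 0.0025, an unlatched one at 0
- bench_rack: the other basket of glass slides, 86 x 40 mm, 45 mm tall, without stem, block or tab; a bystander; origin at the centre of its underside
- reagent: amber bottle, 56 mm wide, 110 mm tall; a bystander; origin at the centre of its underside
- beaker: clear open beaker, 68 mm wide, 80 mm tall; a bystander; origin at the centre of its underside
- vial: small white vial, 24 mm wide, 45 mm tall; a bystander; origin at the centre of its underside
- dish: clear flat closed dish, 90 mm wide, 14 mm tall; a bystander; origin at the centre of its underside
- slide_box: flat cork-brown box, 170 x 100 mm, 35 mm tall; a bystander; origin at the centre of its underside
- cover_glasses: small cardboard box, 50 x 50 mm, 22 mm tall; a bystander; origin at the centre of its underside

How it is judged:
On the way, in this order (a step that is already met when the one before it is completed fails the run):
1. the hanger is lifted clear of the bench, still outside the rail (height (world z) of hanger above 0.03 m and x of hanger_head in the frame of rail_mouth below -0.02 m), for 0.1 s.
2. the trolley block has entered the rail at its open mouth (x of hanger_head in the frame of rail_mouth between 0.015 and 0.12 m and y of hanger_head in the frame of rail_mouth between -0.004 and 0.004 m and z of hanger_head in the frame of rail_mouth between -0.004 and 0.004 m and angle between the x axis of hanger and the x axis of rail, either way round below 0.12 rad and angle between hanger's own z axis and vertical below 0.12 rad), for 0.1 s.
At the end, for the whole second after the job is handed in: the hanger hangs released and at rest in the rail, its block 125 to 215 mm in from the mouth, within 4 mm of the channel's middle, upright and in line within 0.12 rad, and held by the latch so that it keeps the buffer pressed in by 1.2 to 4.5 mm (value of joint buffer between 0.0012 and 0.0045 m and x of hanger_head in the frame of rail_mouth between 0.125 and 0.215 m and y of hanger_head in the frame of rail_mouth between -0.004 and 0.004 m and z of hanger_head in the frame of rail_mouth between -0.004 and 0.004 m and angle between the x axis of hanger and the x axis of rail, either way round below 0.12 rad and angle between hanger's own z axis and vertical below 0.12 rad and linear speed of hanger below 0.02 m/s and contact force between hanger and the fingers below 0.1 N); the robot touches nothing.
It fails at once if the hanger is forced against the rail with more than 25 N (contact force between hanger and rail above 25 N).
It fails at once if the buffer is rammed: pushed in more than 5.5 mm, to the end of its travel (value of joint buffer above 0.0055 m).
It fails at once if the hanger is tipped by more than 0.5 rad (angle between hanger's own z axis and vertical above 0.5 rad).
It fails at once if a bystander is moved more than 30 mm (distance of any of bench_rack, reagent, beaker, vial, dish, slide_box, cover_glasses from where it was at the start of the episode above 0.03 m).
It also fails if it takes over 56 s, if anything falls off the work surface, if the arm or the gripper's body presses on something with over 40 N, if the wrist force passes 120 N, or if a joint passes its speed limit or range.

ROBOT

A 6-joint arm with a two-finger parallel gripper is mounted at the origin on the work surface. World frame = base frame: x ahead of the robot, y to its left, z up, the work surface at z = 0. Lengths are in m, angles in rad, forces in N, time in s.
With the tool pointing down it reaches from about 0.275 to 0.875 m from the base axis. Payload 12.5 kg.
Tool frame: the origin (TCP) lies on the centre line of the jaws, within the pads' length; the fingertips stand r.finger_overhang ahead of it and the grasp point (between the pads) lies 3 mm ahead of it (r.finger_overhang is the distance from the TCP to the fingertips, in m); z points along the fingers, y is the direction in which the jaws open and shut (so a half turn about z gives the same grasp; the last joint's range is limited). The gripper opens to 85 mm and grips with 20 to 120 N. Pads are 22 mm wide; open, the fingers measure 114 mm over their backs; the gripper's body (76 mm by 85 mm) begins 54 mm behind the grasp point. The pads swing forward as they close: fully open they stand 13 mm farther back than shut.
Start: joints at [1.029, 0.351, 1.652, -0, 1.139, -0.085], TCP at [0.243, 0.494, 0.224] pointing down, gripper open.
Joint ranges: [-2.75, 2.75], [-0.79, 2.1], [0.01, 2.65], [-1.57, 4.71], [0.07, 3.14], [-2.87, 2.87]. Speed limits (rad/s): [2.22, 2.22, 2.79, 3.14, 3.14, 3.14].

INTERFACE

Orientations are given as a unit quaternion [x, y, z, w].
In Python, from cell import r, optics gives the robot as it stands. The module is installed in compiled form; this text tells all that it offers. Calls block until the motion is done:
- r.move_to(position, orientation): joint-space move of the TCP to a pose.
- r.move_linear(position, rot=None, vel=0.15): straight line of the TCP; rot=None keeps the orientation; vel is the mean speed in m/s.
- r.set_joints(angles): joint-space move.
- r.set_gripper(opening, squeeze=None): opening from 0.0 (shut) to 1.0 (fully open); squeeze is the grip in N (None keeps the last); returns when the fingers have stopped.
- r.sleep(seconds).
- r.inverse_kinematics(position, orientation): joint angles nearest the present ones, or None.
- optics.get_image(name): name is "scene" or "top"; returns a dict with "pixels" (480x640x3 uint8, red, green, blue), "depth" (480x640 float32, m along the optical axis (not along the pixel's ray), 0 where there is no reading), "fx", "fy", "cx", "cy" (pixels), "D" ([k1, k2, p1, p2, k3] as OpenCV has them; the pictures are not rectified), "camera_from_world" (4x4, takes a point from world to camera coordinates). Camera axes: x right, y down, z forward; pixel columns grow to the right and rows downward; lengths in m; the calibration is good to about 2 mm. A picture is of the moment at which its call begins.
A pose or a line that the arm cannot do raises r.PlanningError and nothing moves.
- r.hand_in(): hands the job in, once; it reports no verdict.
Readings, each from a call of its own:
- r.current_t(): time.
- r.current_q(): joint angles.
- r.current_qvel(): joint speeds.
- r.current_effort(): joint torques, N m.
- r.current_tool_pos(): TCP position.
- r.current_ee_rot(): TCP orientation.
- r.current_contact_force(): force on the tool from outside, world axes, zero at the start.
- r.current_torque(): the same for the moment, N m.
- r.current_opening(): opening from 0.0 (shut) to 1.0 (fully open).
Only numpy, scipy, OpenCV 4.12 (cv2) and the standard library are available. Lean on these libraries where they do the work, as an engineer would, in place of code of your own. Each camera call takes 0.05 s, during which the arm holds its last target.

## Working session

There is one attempt and no reset: what is moved stays moved. The work goes in short steps, each a Python script; the robot and the scene stay as the last script left them, time stands still between calls to the robot, and variables do not carry over. Pictures are saved under pics/ and viewed, and the job is handed in when it is done.

```bash
mkdir -p pics; ls; python3 - <<'E'
from cell import r, optics
import cv2,numpy as np,pickle
for n in ("scene","top"):
    d=optics.get_image(n); pickle.dump(d,open(f"{n}0.pkl","wb"))
    cv2.imwrite(f"pics/{n}0.png",d["pixels"][:,:,::-1])
    c=np.linalg.inv(d["camera_from_world"]);print(n,c.round(3).tolist(),d["fx"],d["D"])
print(r.current_t(),r.finger_overhang,r.current_ee_rot(),r.current_contact_force())
E
```

```text
pics
scene [[0.764, 0.537, -0.359, 0.911], [0.646, -0.648, 0.404, -0.391], [-0.016, -0.54, -0.841, 0.939], [0.0, 0.0, 0.0, 1.0]] 549.5791135032185 [-0.10750538  0.          0.          0.          0.        ]
top [[-0.018, -0.996, 0.088, 0.461], [-1.0, 0.017, -0.01, -0.009], [0.008, -0.088, -0.996, 1.26], [0.0, 0.0, 0.0, 1.0]] 516.4711067663769 [-0.04734749  0.          0.          0.          0.        ]
0.1 0.022 [ 2.26442629e-01  9.74024374e-01 -4.84099021e-04 -1.45997556e-04] [ 0.06331488 -0.43343334 -0.51545098]
```

View pics/scene0.png

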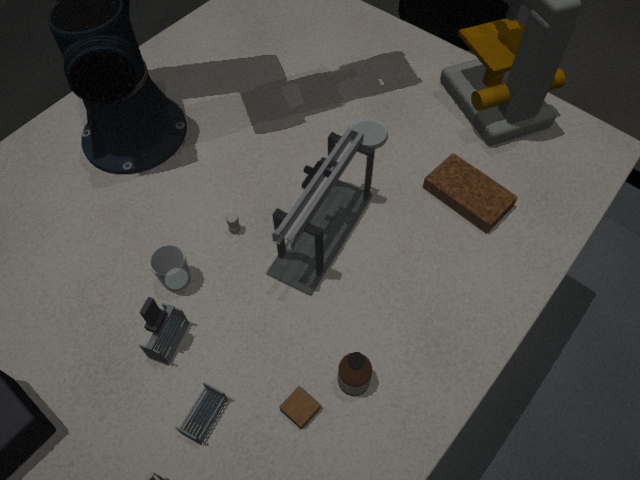

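View pics/top0.png

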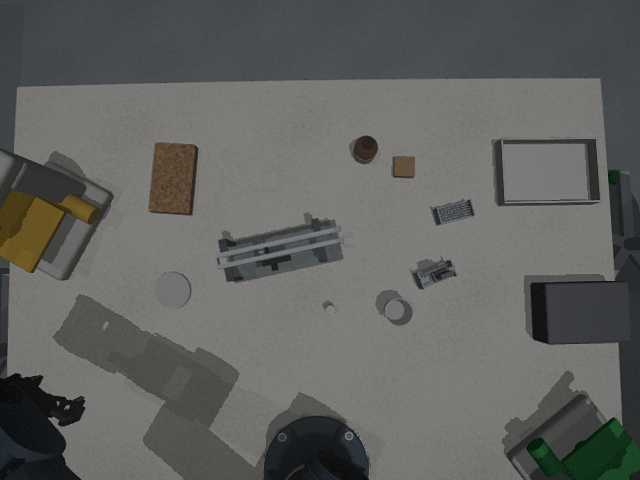

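```bash
python3 - <<'E'
import cv2,numpy as np,pickle
d=pickle.load(open("top0.pkl","rb"));s=pickle.load(open("scene0.pkl","rb"))
g=lambda p:np.clip(p[:,:,::-1].astype(float)*1.6,0,255).astype(np.uint8)
cv2.imwrite("pics/t_rail.png",cv2.resize(g(d["pixels"])[205:295,205:355],None,fx=5.3,fy=5.3,interpolation=cv2.INTER_CUBIC))
cv2.imwrite("pics/t_h.png",cv2.resize(g(d["pixels"])[245:300,400:470],None,fx=10,fy=10,interpolation=cv2.INTER_CUBIC))
cv2.imwrite("pics/s_rail.png",cv2.resize(g(s["pixels"])[110:300,240:400],None,fx=3.1,fy=3.1,interpolation=cv2.INTER_CUBIC))
cv2.imwrite("pics/s_h.png",cv2.resize(g(s["pixels"])[285:375,125:215],None,fx=6,fy=6,interpolation=cv2.INTER_CUBIC))
E
```

```text
(no output)
```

View pics/t_rail.png

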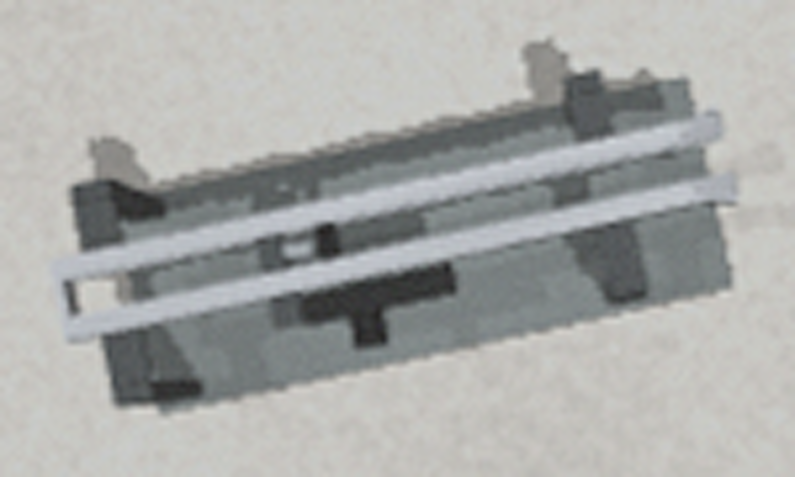

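View pics/t_h.png

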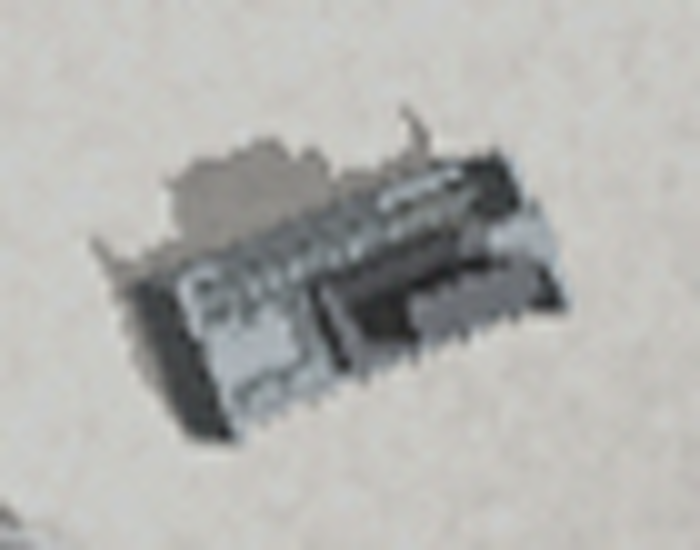

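View pics/s_rail.png

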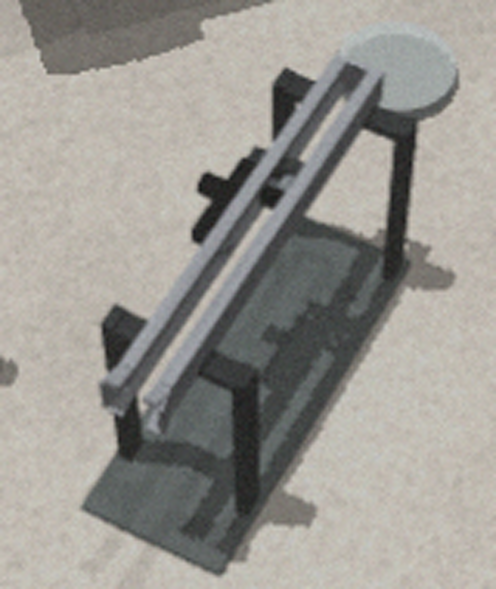

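View pics/s_h.png

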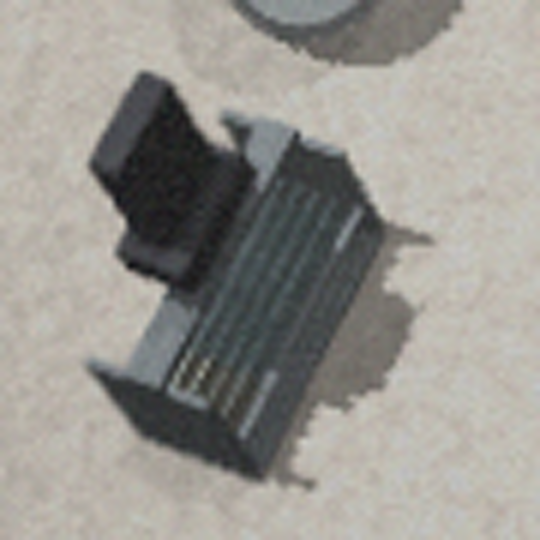

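```bash
cat > h.py <<'E'
import cv2,numpy as np,pickle
def cloud(d):
    K=np.array([[d["fx"],0,d["cx"]],[0,d["fy"],d["cy"]],[0,0,1]])
    u,v=np.meshgrid(np.arange(640.),np.arange(480.))
    n=cv2.undistortPoints(np.stack([u.ravel(),v.ravel()],1)[:,None],K,d["D"])[:,0]
    z=d["depth"].ravel()
    P=np.c_[n*z[:,None],z,np.ones(z.size)]@np.linalg.inv(d["camera_from_world"]).T
    P=P[:,:3]; P[z==0]=np.nan
    return P.reshape(480,640,3)
def proj(d,p):
    K=np.array([[d["fx"],0,d["cx"]],[0,d["fy"],d["cy"]],[0,0,1]])
    T=d["camera_from_world"]
    return cv2.projectPoints(np.atleast_2d(np.asarray(p,float)),cv2.Rodrigues(T[:3,:3])[0],T[:3,3],K,d["D"])[0][:,0]
E
python3 - <<'E'
from h import *
np.set_printoptions(precision=4,suppress=True)
for n,b,hb in (("top",(205,295,205,355),(245,300,400,470)),("scene",(110,300,240,400),(285,375,125,215))):
    d=pickle.load(open(n+"0.pkl","rb"));C=cloud(d)
    P=C[b[0]:b[1],b[2]:b[3]].reshape(-1,3)
    P=P[~np.isnan(P[:,0])]
    q=P[(P[:,2]>.162)&(P[:,2]<.185)&(P[:,0]>.35)&(P[:,0]<.75)]
    rect=cv2.minAreaRect(q[:,:2].astype(np.float32));print(n,"rail",len(q),np.median(q[:,2]),rect);print(cv2.boxPoints(rect))
    P=C[hb[0]:hb[1],hb[2]:hb[3]].reshape(-1,3)
    print("bench z",np.nanpercentile(P[:,2],[5,20,50,80,95,99]))
    t=P[(P[:,2]>.142)&(P[:,2]<.17)]
    rect=cv2.minAreaRect(t[:,:2].astype(np.float32));print("tabtop",len(t),np.median(t,0),rect)
    t=P[(P[:,2]>.02)]
    rect=cv2.minAreaRect(t[:,:2].astype(np.float32));print("all hanger",len(t),rect);print(cv2.boxPoints(rect))
E
```

```text
top rail 1356 0.17044522933098472 ((0.504184365272522, 0.06741659343242645), (0.06153286248445511, 0.27333885431289673), 12.17697525024414)
[[ 0.4453  0.1945]
 [ 0.5029 -0.0727]
 [ 0.5631 -0.0597]
 [ 0.5054  0.2075]]
bench z [-0.0043 -0.0022  0.0004  0.0042  0.0944  0.1509]
tabtop 74 [ 0.453  -0.2884  0.151 ] ((0.4532294273376465, -0.2885589003562927), (0.010361230000853539, 0.030460013076663017), 21.62095069885254)
all hanger 577 ((0.44265130162239075, -0.260743647813797), (0.04106360673904419, 0.1486312747001648), 21.008377075195312)
[[ 0.3968 -0.1987]
 [ 0.4501 -0.3375]
 [ 0.4885 -0.3228]
 [ 0.4352 -0.184 ]]
scene rail 1858 0.17041590307558346 ((0.5060999989509583, 0.06486698240041733), (0.06187129765748978, 0.2773645520210266), 12.092598915100098)
[[ 0.4468  0.194 ]
 [ 0.5049 -0.0772]
 [ 0.5654 -0.0643]
 [ 0.5073  0.207 ]]
bench z [-0.0018 -0.0003  0.0015  0.0243  0.1011  0.1518]
tabtop 161 [ 0.4561 -0.2914  0.1519] ((0.4547007083892822, -0.2910262644290924), (0.012377922423183918, 0.02932104840874672), 18.579160690307617)
all hanger 1790 ((0.437919557094574, -0.2672983705997467), (0.05985681712627411, 0.15182019770145416), 33.53310012817383)
[[ 0.371  -0.2206]
 [ 0.4549 -0.3471]
 [ 0.5048 -0.314 ]
 [ 0.4209 -0.1875]]
```

```bash
python3 - <<'E'
from h import *
np.set_printoptions(precision=4,suppress=True)
a=np.radians(12.13)
for n,b in (("top",(205,295,205,355)),("scene",(110,300,240,400))):
    d=pickle.load(open(n+"0.pkl","rb"));C=cloud(d)
    sl=np.s_[b[0]:b[1],b[2]:b[3]]
    P=C[sl].reshape(-1,3);g=d["pixels"][sl].mean(2).ravel()
    m=(P[:,2]>.164)&(P[:,2]<.182)&(P[:,0]>.35)&(P[:,0]<.75)
    P=P[m];g=g[m]
    ex=np.array([-np.sin(a),np.cos(a)]);ey=np.array([-np.cos(a),-np.sin(a)])
    o=np.array([.535,-.067])
    x=(P[:,:2]-o)@ex;y=(P[:,:2]-o)@ey
    print(n,"x range",x.min(),np.percentile(x,[1,99]),x.max())
    thr=85 if n=="top" else 70
    for lo in np.arange(-.01,.28,.02):
        k=(x>=lo)&(x<lo+.02)
        kk=np.sort(y[k]*1000); h,e=np.histogram(kk,np.arange(-50,50,4)); print(round(lo,3),"z%.4f"%np.median(P[k,2]),dict((int(e[i]),int(h[i])) for i in range(len(h)) if h[i]))
    print(np.percentile(g,[5,25,50,75]))
E
```

```text
top x range 0.0012215515493490033 [0.0034 0.2725] 0.2745593052757359
-0.01 z0.1718 {-30: 6, -26: 8, -22: 8, -18: 1, -6: 1, -2: 8, 2: 7, 6: 7}
0.01 z0.1706 {-30: 5, -26: 19, -22: 17, -18: 2, -6: 3, -2: 18, 2: 17, 6: 3}
0.03 z0.1708 {-30: 5, -26: 18, -22: 19, -6: 4, -2: 17, 2: 20}
0.05 z0.1713 {-30: 6, -26: 17, -22: 18, -6: 5, -2: 17, 2: 20}
0.07 z0.1702 {-30: 6, -26: 18, -22: 17, -6: 7, -2: 17, 2: 18}
0.09 z0.1707 {-30: 7, -26: 17, -22: 15, -6: 8, -2: 18, 2: 18}
0.11 z0.1704 {-30: 9, -26: 19, -22: 15, -6: 8, -2: 17, 2: 17, 6: 1, 10: 1, 14: 2}
0.13 z0.1702 {-30: 9, -26: 18, -22: 15, -6: 9, -2: 17, 2: 13, 6: 5, 10: 7, 14: 8, 18: 2}
0.15 z0.1695 {-30: 10, -26: 18, -22: 14, -18: 2, -14: 1, -10: 3, -6: 12, -2: 19, 2: 11, 6: 10, 10: 6, 14: 6, 18: 4, 22: 1, 26: 2, 30: 3}
0.17 z0.1706 {-30: 11, -26: 18, -22: 13, -18: 2, -14: 2, -6: 11, -2: 18, 2: 14, 6: 5, 10: 3, 14: 3}
0.19 z0.1706 {-30: 11, -26: 18, -22: 12, -18: 3, -14: 3, -10: 1, -6: 11, -2: 19, 2: 10, 6: 1, 10: 1}
0.21 z0.1711 {-30: 10, -26: 18, -22: 12, -6: 11, -2: 19, 2: 11}
0.23 z0.1713 {-30: 12, -26: 19, -22: 11, -6: 12, -2: 17, 2: 1
[... 852 characters left out ...]
6: 7, 10: 12, 14: 5, 18: 1}
0.15 z0.1700 {-30: 29, -26: 22, -22: 7, -14: 1, -10: 2, -6: 24, -2: 19, 2: 9, 6: 7, 10: 8, 14: 8, 18: 4, 22: 2, 26: 3, 30: 1}
0.17 z0.1707 {-30: 25, -26: 18, -22: 11, -18: 2, -14: 3, -10: 5, -6: 21, -2: 15, 2: 10, 6: 2, 10: 2, 14: 4}
0.19 z0.1704 {-34: 4, -30: 25, -26: 16, -22: 8, -18: 1, -14: 1, -10: 2, -6: 22, -2: 19, 2: 8}
0.21 z0.1710 {-34: 1, -30: 23, -26: 19, -22: 5, -10: 1, -6: 23, -2: 13, 2: 8}
0.23 z0.1712 {-34: 4, -30: 21, -26: 18, -22: 5, -10: 6, -6: 20, -2: 15, 2: 4}
0.25 z0.1707 {-30: 20, -26: 16, -22: 11, -18: 7, -14: 6, -10: 7, -6: 18, -2: 21, 2: 3}
0.27 z0.1698 {-30: 3, -26: 2, -22: 2, -14: 3, -10: 4, -6: 3, -2: 2}
[38.     61.     93.     97.6667]
```

```bash
cat > railfit.py <<'E'
from h import *
np.set_printoptions(precision=4,suppress=True)
def railfit(n,d,verbose=1):
    b={"top":(205,295,205,355),"scene":(110,300,240,400)}[n]
    C=cloud(d);sl=np.s_[b[0]:b[1],b[2]:b[3]];P=C[sl].reshape(-1,3)
    P=P[(P[:,2]>.1685)&(P[:,2]<.174)&(P[:,0]>.35)&(P[:,0]<.75)]
    a=np.radians(12.13);o=np.array([.535,-.067])
    for it in range(6):
        ex=np.array([-np.sin(a),np.cos(a)]);ey=np.array([-np.cos(a),-np.sin(a)])
        x=(P[:,:2]-o)@ex;y=(P[:,:2]-o)@ey
        if it==0: y0=-.012
        else: y0=0
        k=(x>.025)&(x<.255)&(abs(abs(y-y0)-.0125)<.0068)
        A=np.c_[np.ones(k.sum()),x[k],(y[k]>y0)]
        c=np.linalg.lstsq(A,y[k],rcond=None)[0]
        o=o+ey*(c[0]+c[2]/2); a+=np.arctan(c[1])
    return o,np.degrees(a),c[2]
if __name__=="__main__":
  for n in ("top","scene"):
    o,a,w=railfit(n,pickle.load(open(n+"0.pkl","rb")));print(n,o,a,w)
E
python3 railfit.py
```

```text
top [ 0.5449 -0.0649] 11.641580020482413 0.023920018444293718
scene [ 0.5455 -0.0647] 11.40209637705325 0.023990899717472206
```

```bash
cat >> h.py <<'E'
from scipy.spatial.transform import Rotation as R
def down(deg): return (R.from_euler('z',deg,degrees=True)*R.from_euler('x',180,degrees=True)).as_quat()
E
python3 - <<'E'
from h import *
from cell import r,optics
np.set_printoptions(precision=4,suppress=True)
p=[.454,-.2898]
print(r.current_ee_rot(),down(153.8))
for psi in(111-.5,-69.5):
    print(psi,r.inverse_kinematics([*p,.2],down(psi)),r.inverse_kinematics([.55,-.065,.2],down(psi-9)),r.inverse_kinematics([.5,.15,.2],down(psi-9)))
E
```

```text
[ 0.2264  0.974  -0.0005 -0.0001] [0.2267 0.974  0.     0.    ]
110.5 [-0.6546  0.3567  1.707   0.      1.0779 -1.0124] [-0.2017  0.3836  1.6673  0.      1.0907 -0.4024] [ 0.2023  0.3275  1.7494 -0.      1.0648  0.0015]
-69.5 [-0.6546  0.3567  1.707  -0.      1.0779  2.1292] [-0.2017  0.3836  1.6673 -0.      1.0907  2.7392] None
```

```bash
python3 - <<'E'
from h import *
from cell import r,optics
np.set_printoptions(precision=4,suppress=True)
r.move_linear([.243,.494,.30],vel=.3)
r.move_to([.454,-.2898,.26],down(110.5))
print(r.current_t(),r.current_tool_pos(),r.current_contact_force())
d=optics.get_image("top");cv2.imwrite("pics/t1.png",cv2.resize(d["pixels"][200:330,330:500,::-1],None,fx=4,fy=4))
d=optics.get_image("scene");cv2.imwrite("pics/s1.png",cv2.resize(d["pixels"][200:400,60:260,::-1],None,fx=3,fy=3))
E
```

```text
3.3583 [ 0.4543 -0.2893  0.2601] [-0.2302 -0.037  -0.409 ]
```

View pics/s1.png

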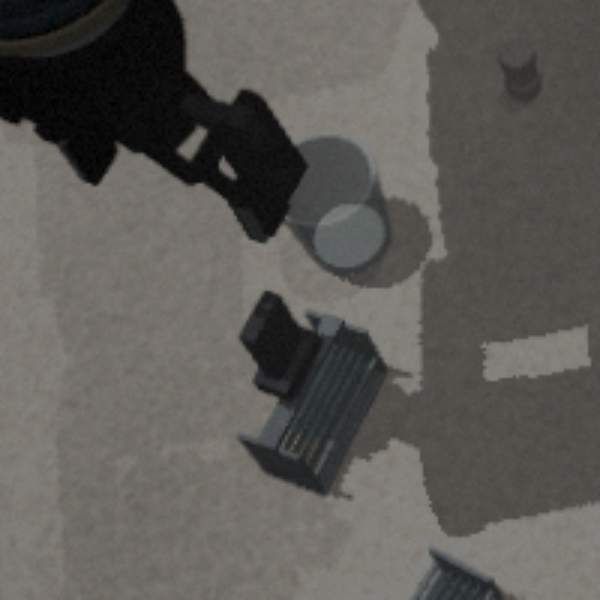

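The view shows the open fingers above the tab (tab at crop 275,335), jaws across its thickness, with the beaker clear. Next I descend and grip.

```bash
python3 - <<'E'
from h import *
from cell import r,optics
np.set_printoptions(precision=4,suppress=True)
r.move_linear([.454,-.2898,.1385],vel=.15)
print(r.current_tool_pos(),r.current_contact_force())
r.set_gripper(0.0,squeeze=60)
print(r.current_t(),r.current_opening(),r.current_contact_force(),r.current_torque())
d=optics.get_image("scene");cv2.imwrite("pics/s2.png",cv2.resize(d["pixels"][230:400,80:260,::-1],None,fx=3.5,fy=3.5))
r.move_linear([.454,-.2898,.2055],vel=.1)
r.sleep(.3)
print(r.current_t(),r.current_opening(),r.current_contact_force(),r.current_torque())
d=optics.get_image("scene");cv2.imwrite("pics/s3.png",cv2.resize(d["pixels"][200:400,80:260,::-1],None,fx=3,fy=3))
E
```

```text
[ 0.4544 -0.2901  0.1393] [ 0.2729 -0.1771  0.3508]
5.1083 0.0888404062793082 [-1.1099  1.2563  4.3385] [0.171  0.1866 0.0196]
6.275 0.08758149804229579 [-0.177  -0.3082 -2.542 ] [-0.0746 -0.0062  0.0405]
```

View pics/s2.png

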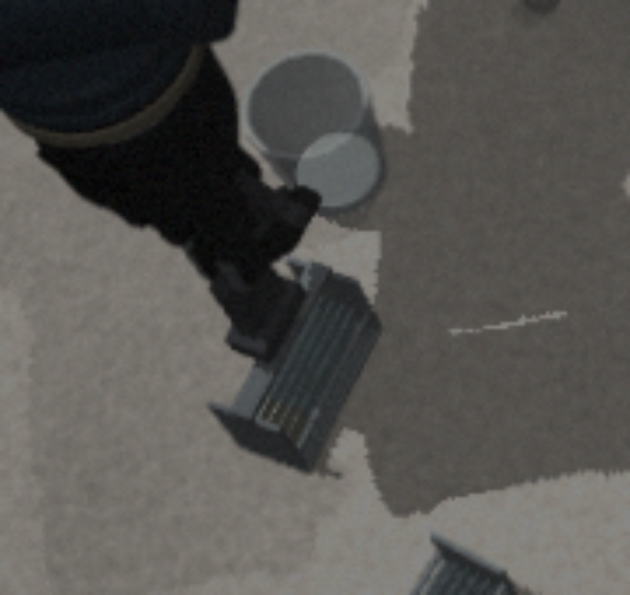

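View pics/s3.png

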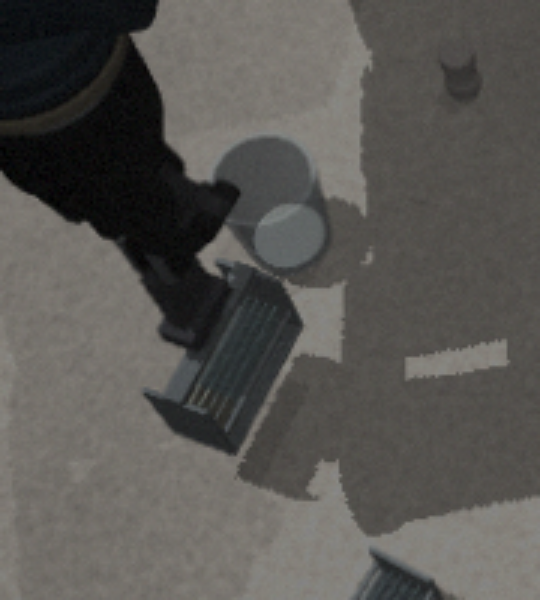

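```bash
cat >> h.py <<'E'
o=np.array([.5452,-.0648]);A0=11.52
a=np.radians(A0);ex=np.array([-np.sin(a),np.cos(a)]);ey=np.array([-np.cos(a),-np.sin(a)])
def rp(x,y=0): return o+ex*x+ey*y
def tor(p): p=np.asarray(p)[:2]-o; return np.array([p@ex,p@ey])
E
python3 - <<'E'
from h import *
from cell import r,optics
np.set_printoptions(precision=4,suppress=True)
p=rp(-.065)
r.move_linear([*p,.2058],rot=down(90+A0),vel=.15)
r.sleep(.3)
print(r.current_t(),r.current_tool_pos(),tor(r.current_tool_pos()),r.current_contact_force(),R.from_quat(r.current_ee_rot()).as_matrix())
d=optics.get_image("scene");pickle.dump(d,open("scene4.pkl","wb"));cv2.imwrite("pics/s4.png",cv2.resize(np.clip(d["pixels"][150:350,160:400,::-1]*1.7,0,255).astype(np.uint8),None,fx=3.2,fy=3,interpolation=cv2.INTER_CUBIC))
d=optics.get_image("top");pickle.dump(d,open("top4.pkl","wb"));cv2.imwrite("pics/t4.png",cv2.resize(np.clip(d["pixels"][190:330,205:415,::-1]*1.7,0,255).astype(np.uint8),None,fx=3.8,fy=3.8,interpolation=cv2.INTER_CUBIC))
E
```

```text
8.0583 [ 0.5581 -0.1287  0.2058] [-0.0652  0.0001] [ 0.1145  0.5133 -2.3017] [[-0.1994  0.9799  0.0001]
 [ 0.9799  0.1994 -0.    ]
 [-0.0001  0.0001 -1.    ]]
```

View pics/s4.png

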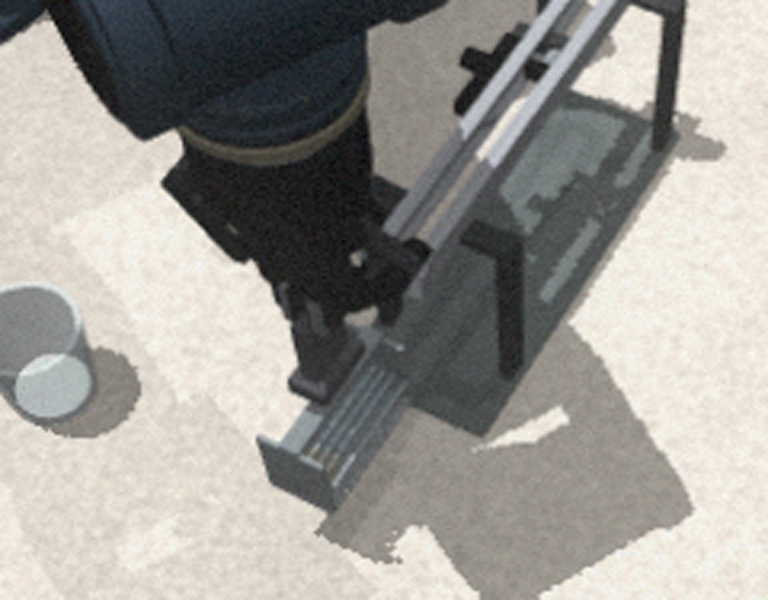

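View pics/t4.png

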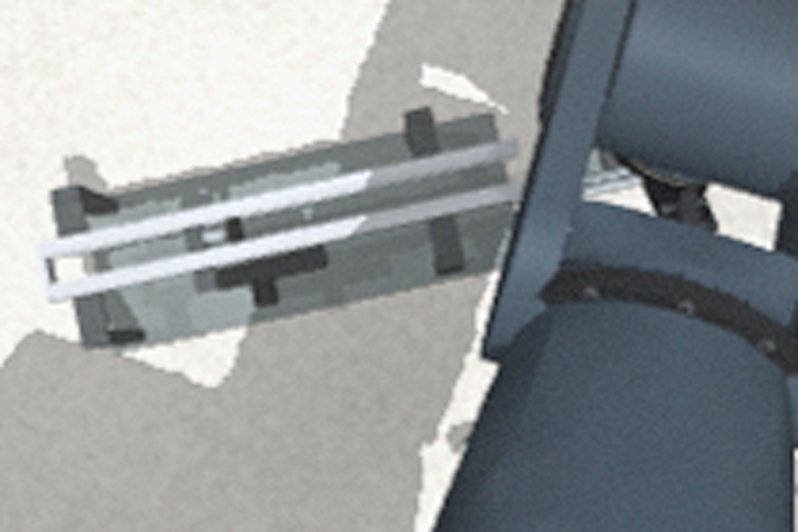

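```bash
python3 - <<'E'
from h import *
d=pickle.load(open("scene4.pkl","rb"))
c=rp(-.0652)
pts=[]
for x in(-.043,.043):
  for y in(-.02,.02):
    for z in(.0665,.1325): pts.append([*(c+ex*x+ey*y),z])
hd=[]
for x in(-.02,.02):
  for y in(-.011,.011):
    for z in (.1515,.1655): hd.append([*(c+ex*x+ey*y),z])
im=cv2.resize(np.clip(d["pixels"][210:330,220:340,::-1]*1.7,0,255).astype(np.uint8),None,fx=5,fy=5,interpolation=cv2.INTER_CUBIC)
rail=[[*rp(0,y),.171] for y in(-.0075,.0075)]+[[*rp(.1,y),.171] for y in(-.0075,.0075)]
for P,col in((pts,(0,0,255)),(hd,(0,255,0)),(rail,(255,0,0))):
  for q in proj(d,P): cv2.circle(im,tuple(int(v) for v in ((q-[220,210])*5+2.5)),3,col,-1)
cv2.imwrite("pics/s4o.png",im)
E
```

```text
(no output)
```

View pics/s4o.png

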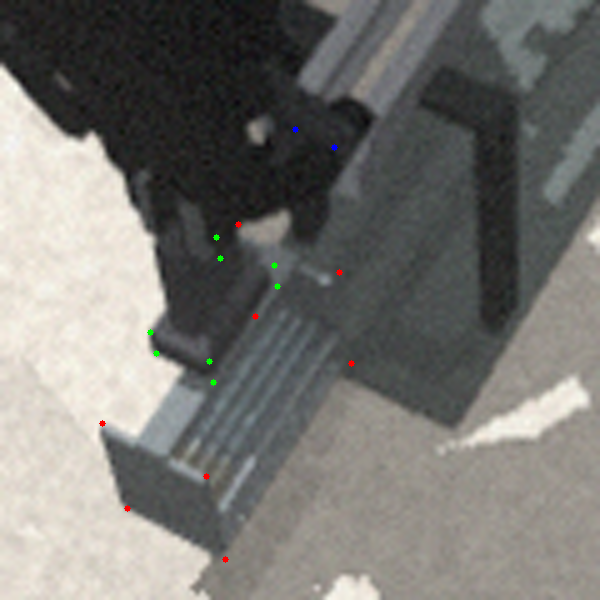

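```bash
cat >> h.py <<'E'
F0=np.array([.11,.51,-2.30])
def fr(r):
    f=np.array(r.current_contact_force())-F0
    return np.array([f[:2]@ex,f[:2]@ey,f[2]])
E
python3 - <<'E'
from h import *
from cell import r,optics
np.set_printoptions(precision=4,suppress=True)
q=down(90+A0)
for x in [-.045,-.03,-.02,-.012,-.004,.004,.012,.02]:
    r.move_linear([*rp(x),.2058],rot=q,vel=.05)
    f=fr(r);m=np.array(r.current_torque());print(round(r.current_t(),2),x,tor(r.current_tool_pos()),f,m)
    if np.abs(f).max()>6: break
E
```

```text
8.71 -0.045 [-0.0448 -0.0001] [-0.8452 -0.1596 -0.8396] [0.0122 0.0159 0.024 ]
9.16 -0.03 [-0.0298 -0.0001] [-0.3626  0.0465 -0.8282] [ 0.0499 -0.0412 -0.0156]
9.51 -0.02 [-0.0197 -0.    ] [-1.1142  1.6934 -0.8684] [-0.014   0.0241 -0.0522]
9.82 -0.012 [-0.0117 -0.    ] [-0.381   0.1686 -1.0479] [0.0449 0.0107 0.0284]
10.12 -0.004 [-0.0037 -0.    ] [0.2892 0.1857 0.3427] [ 0.0553 -0.0151 -0.0194]
10.43 0.004 [ 0.0043 -0.    ] [-0.491   0.2083 -0.3265] [ 0.0658 -0.0199 -0.0423]
10.74 0.012 [ 0.0123 -0.    ] [-0.8805  0.9347 -0.8561] [0.08   0.0192 0.0139]
11.05 0.02 [ 0.0203 -0.    ] [-0.2433  1.1359  0.0156] [0.0187 0.012  0.0086]
```

```bash
python3 - <<'E'
from h import *
from cell import r,optics
np.set_printoptions(precision=4,suppress=True)
q=down(90+A0);y=0;z=.2058
for x in [.03,.04,.05,.06,.068]:
    r.move_linear([*rp(x,y),z],rot=q,vel=.05)
    f=np.mean([fr(r) for _ in range(1)],0);m=np.array(r.current_torque());print(round(r.current_t(),2),x,tor(r.current_tool_pos()),f,m)
    if np.abs(f).max()>6: break
d=optics.get_image("scene");pickle.dump(d,open("scene5.pkl","wb"));cv2.imwrite("pics/s5.png",cv2.resize(np.clip(d["pixels"][110:310,220:400,::-1]*1.7,0,255).astype(np.uint8),None,fx=3,fy=3,interpolation=cv2.INTER_CUBIC))
d=optics.get_image("top");cv2.imwrite("pics/t5.png",cv2.resize(np.clip(d["pixels"][190:330,205:415,::-1]*1.7,0,255).astype(np.uint8),None,fx=3.8,fy=3.8,interpolation=cv2.INTER_CUBIC))
E
```

```text
11.4 0.03 [ 0.0303 -0.    ] [-0.346   0.1925 -0.0814] [ 0.0177  0.042  -0.0566]
11.75 0.04 [ 0.0403 -0.0001] [-0.5021 -0.1356 -1.4297] [ 0.0198 -0.0784  0.0154]
12.1 0.05 [ 0.0503 -0.    ] [-0.3979 -0.4971 -0.7425] [ 0.009  -0.0459  0.0082]
12.45 0.06 [ 0.0603 -0.    ] [ 0.1941  0.5364 -0.3428] [-0.0163 -0.0263 -0.0334]
12.76 0.068 [ 0.0683 -0.    ] [-0.5269  0.6284  0.0023] [0.0872 0.0139 0.028 ]
```

View pics/s5.png

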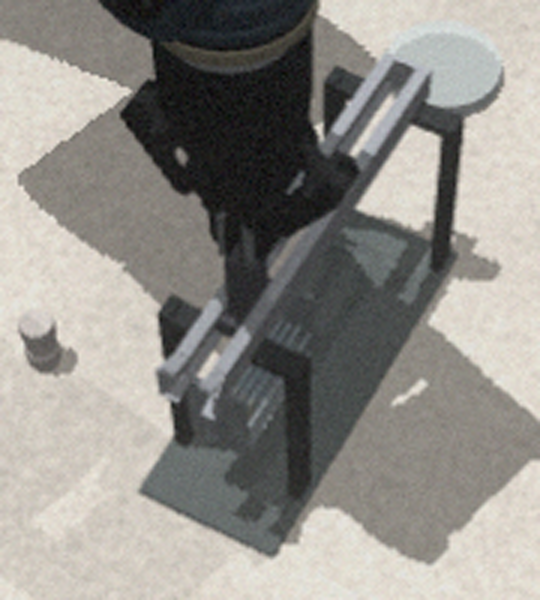

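View pics/t5.png

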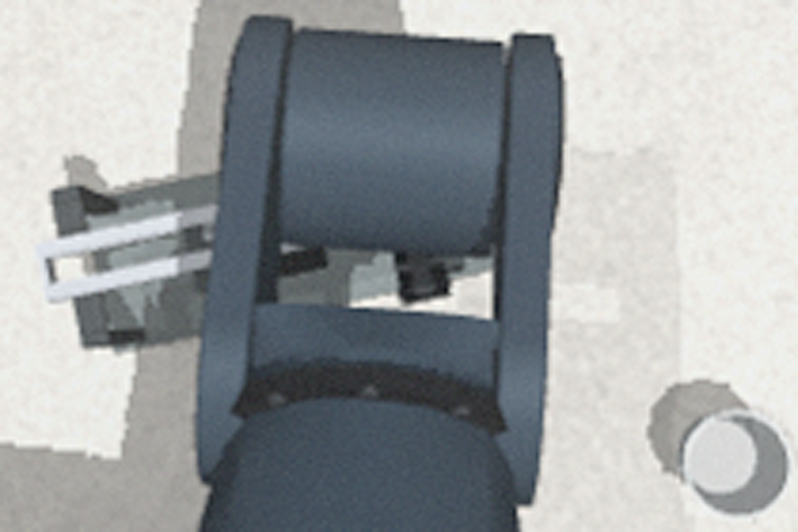

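```bash
cat > push.py <<'E'
from h import *
from cell import r,optics
import sys
np.set_printoptions(precision=4,suppress=True)
q=down(90+A0);y=0;z=.2058
x=float(sys.argv[1]);xmax=float(sys.argv[2]);step=float(sys.argv[3]);lim=float(sys.argv[4])
while x<xmax:
    x+=step
    r.move_linear([*rp(x,y),z],rot=q,vel=.03)
    fs=[]
    for _ in range(4): r.sleep(.02); fs.append(fr(r))
    f=np.mean(fs,0);print(round(r.current_t(),2),round(x,4),tor(r.current_tool_pos()),f,np.array(r.current_torque()))
    if f[0]<-lim or abs(f[1])>6 or abs(f[2])>6: break
E
python3 push.py .068 .14 .004 2.2
```

```text
13.21 0.072 [0.072 0.   ] [-0.5381  0.0363 -0.1884] [-0.0242 -0.058  -0.0049]
13.56 0.076 [ 0.0761 -0.    ] [-0.5583  0.4859 -0.5106] [-0.0142 -0.0227  0.0277]
13.91 0.08 [0.0801 0.    ] [-0.4961  0.3981 -0.6747] [ 0.0053 -0.0478  0.052 ]
14.26 0.084 [0.0841 0.    ] [-1.158   0.3358 -0.8888] [-0.0415 -0.0185 -0.0213]
14.61 0.088 [0.0881 0.    ] [-0.3254  0.1423 -0.305 ] [-0.0589  0.0201  0.0042]
14.96 0.092 [ 0.0921 -0.    ] [-0.4985 -0.1969 -0.4587] [0.0402 0.0183 0.033 ]
15.31 0.096 [ 0.0961 -0.0001] [-0.9724 -0.5952 -0.7942] [-0.032  -0.3239  0.0027]
15.66 0.1 [ 0.1002 -0.0001] [-0.6167 -1.5    -1.0806] [-0.0503 -0.3493 -0.0411]
16.01 0.104 [0.1043 0.    ] [ 0.1285 -0.807  -0.5987] [ 0.2042 -0.3279 -0.0586]
16.36 0.108 [0.1082 0.    ] [ 0.1008 -1.4436 -0.2633] [ 0.201  -0.2735 -0.0361]
16.71 0.112 [0.1121 0.    ] [-0.113  -1.3848 -0.2649] [ 0.2388 -0.2553 -0.0081]
17.06 0.116 [0.1161 0.    ] [ 0.1661 -1.4352 -0.5684] [ 0.207  -0.2923  0.019 ]
17.41 0.12 [0.1202 0.    ] [-0.2056 -1.2491 -0.3235] [ 0.2055 -0.327  -0.0065]
17.76 0.124 [ 0.1241 -0.    ] [ 0.2555 -1.0583 -0.4294] [ 0.1654 -0.2938 -0.0473]
18.11 0.128 [0.1282 0.    ] [ 0.1751 -1.0879 -1.0167] [ 0.1881 -0.3323 -0.0087]
18.46 0.132 [0.1322 0.    ] [ 0.7588 -1.3359 -0.1216] [ 0.1943 -0.2906 -0.01  ]
18.81 0.136 [0.1361 0.    ] [-0.1521 -1.3456 -0.7742] [ 0.2119 -0.3185  0.0023]
19.16 0.14 [ 0.1401 -0.    ] [ 0.5478 -1.3067 -0.3111] [ 0.1941 -0.3099 -0.0041]
```

```bash
python3 push.py .140 .215 .002 2
```

```text
19.48 0.142 [ 0.1418 -0.    ] [-2.366  -0.9409 -0.3933] [-0.3521 -0.4087  0.0043]
```

```bash
python3 push.py .142 .1445 .0008 8.8
```

```text
19.79 0.1428 [ 0.1426 -0.0001] [-3.8986 -0.8479  0.5001] [-0.7124 -0.5095  0.061 ]
20.11 0.1436 [ 0.1435 -0.0001] [-5.0073 -0.9372  1.4647] [-0.948  -0.4958  0.0378]
20.43 0.1444 [ 0.1442 -0.0001] [-6.1119 -1.4841  1.7841] [-1.0442 -0.5444  0.0515]
20.74 0.1452 [ 0.1449 -0.0001] [-6.7814 -0.865   2.4537] [-1.1709 -0.5554  0.0365]
```

```bash
python3 push.py .1452 .150 .0008 9
```

```text
21.06 0.146 [ 0.1456 -0.0001] [-6.6147 -0.9453  1.9903] [-1.265  -0.5446 -0.0243]
21.38 0.1468 [ 0.1462 -0.0001] [-8.9629 -0.981   1.9708] [-1.6045 -0.6838  0.0126]
21.69 0.1476 [ 0.1468 -0.0001] [-9.5121 -1.8679  1.6108] [-1.8187 -0.6802 -0.0116]
```

```bash
python3 - <<'E'
from h import *
from cell import r
np.set_printoptions(precision=4,suppress=True)
x=.1476
for i in range(7):
    x-=.001
    r.move_linear([*rp(x),.2058],rot=down(90+A0),vel=.03)
    fs=[]
    for _ in range(4): r.sleep(.02); fs.append(fr(r))
    f=np.mean(fs,0);print(round(r.current_t(),2),round(x,4),tor(r.current_tool_pos()),f,np.array(r.current_torque()))
    if f[0]>2.5: break
E
```

```text
22.01 0.1466 [ 0.1461 -0.0001] [-7.8571 -1.3114  1.5156] [-1.4872 -0.6016 -0.0337]
22.32 0.1456 [0.1454 0.    ] [-6.5197 -1.2769 -0.0641] [-1.1563 -0.5872 -0.0074]
22.64 0.1446 [0.1447 0.0001] [-3.6586 -1.1971 -1.1218] [-0.6303 -0.5231 -0.0212]
22.96 0.1436 [0.1439 0.0001] [-0.6885 -1.4394 -1.5115] [-0.1175 -0.3297 -0.0645]
23.27 0.1426 [ 0.1429 -0.    ] [ 2.3869 -1.301   0.1049] [ 0.6143 -0.1754 -0.1027]
23.59 0.1416 [ 0.142  -0.0001] [ 4.648  -1.2218  1.9991] [ 1.0191 -0.0634 -0.0512]
```

```bash
python3 - <<'E'
from h import *
from cell import r,optics
np.set_printoptions(precision=4,suppress=True)
r.move_linear([*rp(.1433),.2058],rot=down(90+A0),vel=.03)
r.sleep(.2);print(fr(r))
r.set_gripper(.4)
r.sleep(.2);print(r.current_t(),r.current_opening(),fr(r))
r.move_linear([*rp(.1433),.29],vel=.15)
r.move_to([.40,-.2,.35],down(110))
print(r.current_t())
d=optics.get_image("scene");pickle.dump(d,open("scene6.pkl","wb"));cv2.imwrite("pics/s6.png",cv2.resize(np.clip(d["pixels"][110:310,220:400,::-1]*1.7,0,255).astype(np.uint8),None,fx=3,fy=3,interpolation=cv2.INTER_CUBIC))
d=optics.get_image("top");pickle.dump(d,open("top6.pkl","wb"));cv2.imwrite("pics/t6.png",cv2.resize(np.clip(d["pixels"][205:295,205:355,::-1]*1.7,0,255).astype(np.uint8),None,fx=5.3,fy=5.3,interpolation=cv2.INTER_CUBIC))
E
```

```text
[-0.8368 -0.6931  4.5271]
24.6167 0.40224546455809745 [-0.1749 -0.5764  2.2815]
26.4917
```

View pics/s6.png

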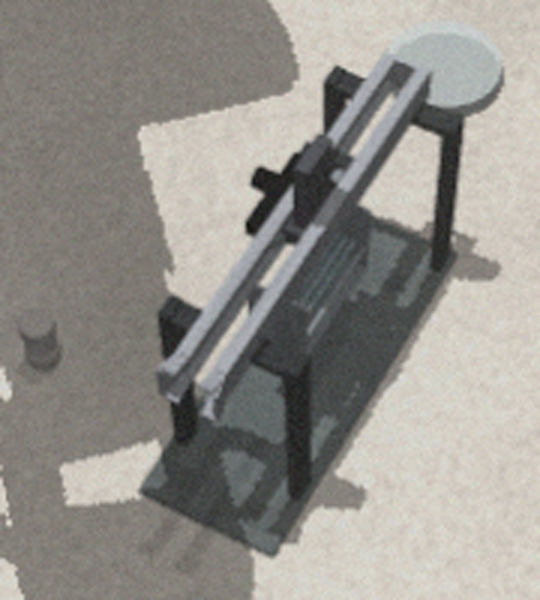

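View pics/t6.png

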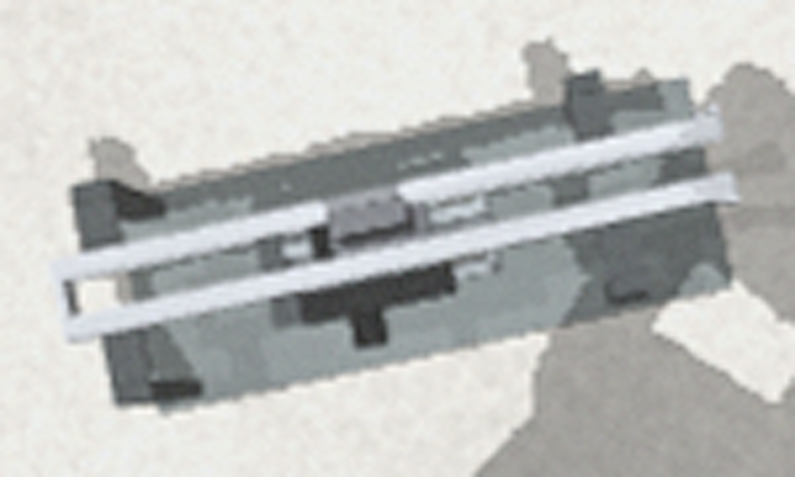

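```bash
python3 - <<'E'
from h import *
np.set_printoptions(precision=1,suppress=True,linewidth=200)
for n in("top","scene"):
  for s in(0,6):
    d=pickle.load(open(f"{n}{s}.pkl","rb"));g=d["pixels"].mean(2).astype(np.float32)
    xs=np.arange(.130,.196,.002)
    acc=0
    for y in(-.004,-.002,0,.002):
        q=proj(d,[[*rp(x,y),.160] for x in xs]).astype(np.float32)
        acc=acc+cv2.remap(g,q[:,:1],q[:,1:],cv2.INTER_CUBIC)[:,0]/4
    print(n,s);print(np.c_[xs*1000,acc].T)
  b=(110,300,240,400) if n=="scene" else (205,295,205,355)
  P=cloud(d)[b[0]:b[1],b[2]:b[3]].reshape(-1,3)
  t=P[(P[:,2]>.208)&(P[:,2]<.225)];rc=cv2.minAreaRect(t[:,:2].astype(np.float32));print("tab",len(t),np.median(t[:,2]),rc,tor(rc[0])*1000)
for s in (0,6):
  ims=[]
E
python3 - <<'E'
import sys;sys.path.insert(0,'.')
from h import *
ims=[]
for n,b in(("top",(225,265,245,300)),("scene",(150,200,290,345))):
  for s in(0,6):
    d=pickle.load(open(f"{n}{s}.pkl","rb"))
    ims.append(cv2.resize(np.clip(d["pixels"][b[0]:b[1],b[2]:b[3],::-1]*1.7,0,255).astype(np.uint8),(395,295),interpolation=cv2.INTER_CUBIC))
cv2.imwrite("pics/cmp.png",np.vstack([np.hstack(ims[:2]),np.hstack(ims[2:])]))
E
```

```text
top 0
[[130.  132.  134.  136.  138.  140.  142.  144.  146.  148.  150.  152.  154.  156.  158.  160.  162.  164.  166.  168.  170.  172.  174.  176.  178.  180.  182.  184.  186.  188.  190.  192.
  194. ]
 [ 57.8  57.4  57.4  57.4  59.2  58.7  57.7  55.9  56.7  58.1  58.3  57.6  57.2  58.6  58.3  50.1  34.5  29.8  28.3  31.4  50.4  73.8  86.9  88.5  89.1  92.2  83.7  61.1  51.3  55.9  55.5  56.4
   70.1]]
top 6
[[130.  132.  134.  136.  138.  140.  142.  144.  146.  148.  150.  152.  154.  156.  158.  160.  162.  164.  166.  168.  170.  172.  174.  176.  178.  180.  182.  184.  186.  188.  190.  192.
  194. ]
 [ 52.4  48.7  59.1  60.   60.4  63.   62.7  60.8  57.9  60.7  64.1  62.5  59.1  58.6  60.9  71.2  77.9  60.4  33.1  31.9  37.2  71.   98.9 100.8  99.9 103.   93.5  70.6  59.1  64.1  63.   65.2
   78.2]]
tab 80 0.21841734042320327 ((0.5183725357055664, 0.07717937231063843), (0.010235538706183434, 0.030026014894247055), 10.623053550720215) [144.5  -2.1]
scene 0
[[130.  132.  134.  136.  138.  140.  142.  144.  146.  148.  150.  152.  154.  156.  158.  160.  162.  164.  166.  1
[... 153 characters left out ...]
108.5  81.1  53.6  45.9  44.5  44.4  43.9  45.6  45.4  65.9  81.5  84.2  84.3  82.7  79.9  65.8  54.1  53.6  54.7  56.   56.8
   71.5]]
scene 6
[[130.  132.  134.  136.  138.  140.  142.  144.  146.  148.  150.  152.  154.  156.  158.  160.  162.  164.  166.  168.  170.  172.  174.  176.  178.  180.  182.  184.  186.  188.  190.  192.
  194. ]
 [ 61.6  52.   51.5  48.6  42.   38.7  38.4  38.8  37.9  37.   39.6  38.5  38.9  39.   39.9  39.1  40.3  40.3  38.7  37.9  45.6  67.8  83.3  87.2  87.1  81.8  68.4  56.6  55.8  57.2  57.6  57.4
   75.6]]
tab 125 0.21765905867166102 ((0.5200192332267761, 0.07407334446907043), (0.010470673441886902, 0.03255210816860199), 12.721212387084961) [141.1  -3.1]
```

View pics/cmp.png

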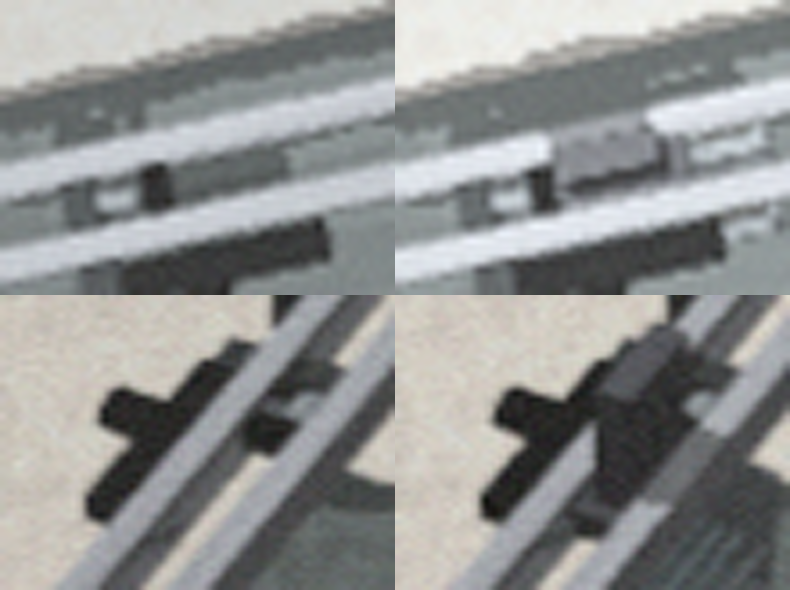

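```bash
python3 - <<'E'
from cell import r
print(r.current_t(),r.current_contact_force(),max(abs(v) for v in r.current_qvel()))
r.hand_in()
E
```

```text
26.5917 [0.59780226 0.11841878 0.20128018] 0.003125384801923903
the job is handed in; nothing more can be done
```

I hung the basket in the rail, released it and handed the job in at about 26.6 s, with the arm clear of everything. All checks point to it being latched, though the buffer travel seen in the pictures was only 1 to 1.6 mm, with the limit at 1.2.

- **Pick-up and entry:** I gripped the tab on the bench, lifted it clear, lined it up with the rail and entered the mouth with no sign of binding. No side or vertical force passed about 2.5 N until release.
- **Latch and buffer:** The latch began to rub when the block was about 97 mm in, and the buffer was met at about 141 mm. I pushed to 9.5 N in total.
- **Latch test before release:** Pulling back met 4.6 N of resistance, against well under 1 N of drag before, so the latch is behind the block. The force was near zero with the block at about 143 mm, roughly 2 mm past first contact, which fits the expected 2 to 2.5 mm of buffer travel.
- **Pictures after release:** The basket hangs upright and in line. The two cameras put the block at 141 to 144 mm and both show the buffer pushed in.

- **Weaker spots:** The buffer's rear edge moved only those 1 to 1.6 mm between the before and after pictures, less than the other signs suggest, at the limit of pixel resolution. The tab also measured 2 to 3 mm off the rail's middle on the side away from the latch, where the channel allows the block only 1.5 mm; I put this down to camera error and a slight lean. There was also about 4.5 N of vertical force just before I let go.

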